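# Pin a swing tray into its bench fork and load a cast

### The job

Slide the eye of the swing tray into the bench fork with its arm pointing straight out of the fork's mouth, and push the long hinge pin down through both ears and the eye until its collar sits on the upper ear. Then swing the tray about the pin until its foot stands wholly on the round rubber pad (not the square one), and after that set the loose plaster cast flat in the dish of the tray, teeth up. Leave everything released, and do not disturb the thumb screw, the articulator, the jar or the spare cast.

Things in the scene. Friction and masses are not known exactly. Their poses are not given: they have to be found in the camera images.
- bracket: Fixed steel fork bracket. Origin on the vertical hinge axis at bench level; its own -x points out of the fork's mouth, roughly to the robot. Base plate 90 x 70 x 6 mm (x -30 to 60 mm). Two ears 40 mm round with 16 mm holes on the axis: lower ear 18 to 28 mm, upper ear 50 to 58 mm above the bench (gap 22 mm). Solid back from x = 39 mm, 58 mm high.
- fork (a point): The point on the bracket's hinge axis half way between the ears, 39 mm above the bench; axes as the bracket. Two upright 12 mm posts between the ears, at (17, +-20) mm from the axis, stop the eye: pushed in along +x against both, its hole stands within about 1.5 mm of the axis.
- swing_tray: Loose aluminium swing tray, about 0.4 kg, standing on its foot. Origin on its eye's axis at bench level, z up; arm (bar 16 mm wide, 33 to 45 mm above the bench) and dish lie to its own -x. Foot: drum 80 mm across, 34 mm high, centred at x = -145 mm. Most weight is in the foot: do not carry it by the fin, slide it on the bench (under 6 N).
- eye (a point): Centre of the hole in the swing tray's eye, 39 mm above the tray's underside; axes as the swing tray. The eye is a ring 38 mm across with a 17 mm hole, 33 to 45 mm above the bench, so it enters the fork's gap with 5 mm to spare above and below while the foot stands on the bench.
- fin (a point): Point in the swing tray's upright grip fin, on its centre line, 70 mm above the bench, at x = -64 mm from the eye; axes as the swing tray. The fin is 30 mm long (along x), 10 mm thick (along y) and reaches from 45 to 85 mm above the bench.
- tray_floor (a point): Centre of the swing tray's round dish, on its floor, 38 mm above the bench, at x = -145 mm from the eye; axes as the swing tray. Dish 104 mm across, 98 mm inside; its rim is 42 mm above the bench.
- round_pad: Round dark rubber pad 120 mm across, 1 mm thin, set into the bench (nothing catches on it), fixed; origin at its centre. It lies left or right of the fork's mouth, 138 to 152 mm from the hinge axis, about 0.95 to 1.05 rad round the axis from straight out.
- square_pad: Square dark rubber pad 105 mm wide, like the round one but on the other side; not used. Origin at its centre.
- pin_block: Wooden block 50 x 110 x 55 mm (x, y, z), fixed, origin at the centre of its underside. Two 15 mm holes in its top at y = +30 and -30 mm hold the hinge pin and the thumb screw, either way round. It stands at the left or the right of the work, the cast on the other side.
- hinge_pin: Loose steel pin, about 80 g, upright in the block. Origin on its axis at the underside of its collar (on the block's top, 55 mm up), z up. Collar 24 mm across, 5 mm thick; above it a round grip 16 mm across, from 5 to 39 mm above the origin; below it a 12 mm shank, 48 mm long, its last 7 mm tapering to 6 mm. Home in the fork, its origin is 58 mm above the bench.
- pin_tip (a point): Lower end of the hinge pin's shank, on its axis, 48 mm below its origin.
- thumb_screw: The other part in the block, not to be moved: short shank, plain flat head 34 mm across and 14 mm high. Origin on its axis at the underside of the head.
- cast: Loose plaster cast, about 140 g: flat base 56 x 48 x 22 mm (x, y, z) with a horseshoe of teeth up to 31 mm, lying flat on the bench. Origin at the centre of its underside, z up.
- articulator: Bystander: dark steel dental articulator with two casts in it, about 100 x 90 x 115 mm, 0.9 kg. Origin at the centre of its underside.
- jar: Bystander: closed white jar 56 mm across, 70 mm high. Origin at the centre of its underside.
- spare_cast: Bystander: a second plaster cast of the same shape, on the far side beyond the fork. Origin at the centre of its underside.
There are look-alikes about, which are no part of the job. What is shaped like the bracket but orange is not meant.

How it is judged:
By the outcome, as a careful person would: the job done as asked, in the order asked, and still so for the second after the job is handed in, with the robot touching nothing.
It also fails if it takes over 72 s, if anything falls off the work surface, if the arm or the gripper's body presses on something with over 40 N, if the wrist force passes 120 N, or if a joint passes its speed limit or range.

### The arm

A 6-joint arm with a two-finger parallel gripper is mounted at the origin on the work surface. World frame = base frame: x ahead of the robot, y to its left, z up, the work surface at z = 0. Lengths are in m, angles in rad, forces in N, time in s.
With the tool pointing down it reaches from about 0.25 to 0.8 m from the base axis. Payload 3.9 kg.
Tool frame: the origin (TCP) lies at the very end of the fingers, on their centre line; the grasp point (between the pads) lies 19 mm behind it; z points along the fingers, y is the line along which they close (so a half turn about z gives the same grasp; the last joint's range is limited). The gripper opens to 85 mm and grips with 20 to 120 N. Pads are 22 mm wide; open, the fingers measure 114 mm over their backs; the gripper's body (76 mm by 85 mm) begins 54 mm behind the grasp point. The pads swing forward as they close: fully open they stand 13 mm farther back than shut.
Start: joints at [-1.281, 0.26, -0.138, 1.173, 0, 1.571], TCP at [0.15, -0.503, 0.231] pointing down, gripper open.
Joint ranges: [-2.78, 2.78], [-0.83, 1.72], [-1.28, 1.37], [-1.9, 2.12], [-1.57, 1.48], [-3.14, 3.14]. Speed limits (rad/s): [2.57, 2.57, 3.14, 3.14, 3.14, 3.14].

### API

Orientations are given as a unit quaternion [w, x, y, z].
In Python, from workcell import readout, imaging, robot gives the robot as it stands.
- The arm moves only by the tool apply_moves, never from a script. Its argument "moves" is a list of rows, each an object of numbers: "grip": the gripper command: -1 is shut, 1 is fully open, values between are in proportion; "tx", "ty", "tz": the shift along the tool's x, y, z in cm; "wx", "wy", "wz": the turn, a rotation vector about the tool's x, y, z in rad. In form: [{"grip": .., "tx": .., "ty": .., "tz": .., "wx": .., "wy": .., "wz": ..}, ...]. A call has 1 to 12 rows; each row shifts and turns the commanded pose from where the row before left it, along the tool's axes as they then stand; what a row does not reach is not made up. A row lasts 1/8 s, in which the tool goes at most 62.5 mm and 10.7 degrees, less where a joint would pass 70% of its speed; a pose out of reach is approached as far as the arm can. A call with a gripper value outside its range is refused whole. The fingers move at their own pace and stop on an object; the grip force is fixed at half the most. Time passes only in rows, so rows that do not move let the fingers close. It gives the time, the measured TCP pose, the force, the opening and the grip force at its end, in the units of the state.
- readout.get_obs(): the state, without advancing time (a new reading comes with each control period).
- imaging.camera(name): name is "scene" or "top"; returns the picture (384x512x3 uint8, red, green, blue); there is no depth.
- imaging.camera_params(name): a dict with "K" (3x3 intrinsics, pixels), "view" (4x4, takes a point from world to camera coordinates). Camera axes: x right, y down, z forward; pixel columns grow to the right and rows downward; lengths in m; the calibration is good to about 2 mm. A picture is of the moment at which its call begins. camera_params takes no time and is no camera call.
- robot.job_done(): hands the job in; it is judged then, once.
Trained networks look in the newest picture that a camera, given by its name, has taken for a name from the list of things; names that differ only in an ending like _2 or _b are one class to them, and where a whole thing is asked for, a point or a joint stands for the part that bears it (a point fixed in the world has none). Each returns a list of dicts, best first, with "confidence" (0 to 1); they miss things now and then, are a little off and sometimes report something else, mostly with a low value. They report only what shows in the picture. A call takes as long as a camera call. They do not tell look-alikes from the thing itself.
- imaging.masks_of(name, camera): "pixels" (384x512 bool, what is visible of it) and "bbox" ([left, top, width, height] in pixels, round what is visible of it).
The state is a dict: "time": time; "qpos": joint angles; "qvel": joint speeds; "joint_efforts": joint torques, N m; "tool_pos": TCP position; "ee_rot": TCP orientation; "wrist_force": force on the tool from outside, world axes, zero at the start; "wrist_torque": the same for the moment, N m; "grip_width": opening from 0.0 (shut) to 1.0 (fully open); "grip_force": force on a finger pad.
Only numpy, scipy, OpenCV 4.12 (cv2) and the standard library are available. Lean on these libraries where they do the work, as an engineer would, in place of code of your own. Each camera call takes 0.05 s, during which the arm holds its last target. There are 200 camera calls.

## Working session

There is one attempt and no reset: what is moved stays moved. The work goes in short steps, Python scripts to look and compute and a tool call to move; the robot and the scene stay as the last step left them, time stands still between calls to the robot, and variables do not carry over. Pictures are saved under pics/ and viewed, at most 10 in all, crops included, and the job is handed in when it is done.

Besides the shell and the picture viewer there is one more tool, called after "Emit:" as a command line: name --argument value ..., lists and objects as JSON in quotes. apply_moves: Moves the arm, as the interface text tells. Its arguments: {"type":"object","properties":{"moves":{"type":"array"}},"required":["moves"]}

```bash
mkdir -p pics; ls
cat > h.py <<'E'
import numpy as np, cv2
from workcell import readout, imaging, robot
def P(n):
    c=imaging.camera_params(n); return np.array(c["K"]),np.array(c["view"])
def ray(n,u,v,z):
    K,V=P(n); d=np.linalg.inv(K)@[u,v,1]; R=V[:3,:3]; o=-R.T@V[:3,3]; d=R.T@d
    return (o+d*(z-o[2])/d[2])
def proj(n,p):
    K,V=P(n); q=K@(V[:3,:3]@np.array(p)+V[:3,3]); return q[:2]/q[2]
def snap(n,f):
    im=imaging.camera(n); cv2.imwrite('pics/'+f,im[:,:,::-1]); return im
E
python3 - <<'E'
from h import *
a=snap('top','t_raw.png');b=snap('scene','s_raw.png')
for n in ('top','scene'):
    K,V=P(n); print(n,K.round(1).tolist(),(-V[:3,:3].T@V[:3,3]).round(3),V[:3,:3].round(2).tolist())
    for o in "bracket swing_tray round_pad square_pad pin_block hinge_pin thumb_screw cast articulator jar fin".split():
        print(o,[(round(m['confidence'],2),m['bbox'],np.array(np.nonzero(m['pixels'])).mean(1)[::-1].round(1).tolist()) for m in imaging.masks_of(o,n)[:3]])
print(readout.get_obs())
cv2.imwrite('pics/t1.png',cv2.resize(a[:,:,::-1],(800,600),interpolation=cv2.INTER_CUBIC))
cv2.imwrite('pics/s1.png',cv2.resize(b[:,:,::-1],(800,600),interpolation=cv2.INTER_CUBIC))
E
```

```text
pics
top [[391.5, 0.0, 262.3], [0.0, 391.5, 190.2], [0.0, 0.0, 1.0]] [ 0.547 -0.003  0.99 ] [[-0.02, -1.0, 0.0], [-1.0, 0.01, -0.08], [0.08, -0.01, -1.0]]
bracket [(0.94, [182.2, 120.3, 33.5, 45.6], [197.5, 144.2]), (0.87, [255.9, 152.6, 33.0, 34.6], [273.0, 168.4])]
swing_tray [(0.73, [251.2, 211.3, 47.3, 86.1], [274.9, 265.6])]
round_pad [(0.62, [204.4, 184.1, 47.7, 47.8], [227.7, 208.7])]
square_pad [(0.74, [299.3, 179.8, 40.1, 44.8], [320.7, 201.7])]
pin_block [(0.59, [81.3, 221.6, 53.2, 24.5], [109.7, 233.8])]
hinge_pin [(0.53, [109.8, 224.1, 14.1, 16.4], [115.2, 232.6]), (0.46, [251.1, 208.8, 47.5, 89.2], [275.0, 265.9])]
thumb_screw [(0.69, [84.9, 229.6, 10.6, 16.2], [89.9, 237.5])]
cast [(0.65, [394.5, 215.1, 24.7, 27.4], [406.9, 229.5]), (0.2, [81.2, 228.9, 15.5, 15.8], [89.8, 237.5])]
articulator [(0.72, [336.5, 108.7, 44.3, 54.8], [356.6, 134.1])]
jar [(0.73, [135.0, 131.3, 26.1, 22.4], [147.2, 142.3])]
fin [(0.8, [248.5, 207.8, 47.6, 91.4], [275.0, 266.9])]
scene [[388.1, 0.0, 257.6], [0.0, 388.1, 194.3], [0.0, 0.0, 1.0]] [1.306 0.356 0.748] [[-0.46, 0.89, 0.01], [0.57, 0
[... 919 characters left out ...]
])]
{'time': 1.2, 'qpos': array([-1.28102581e+00,  2.60021592e-01, -1.38072772e-01,  1.17269091e+00,
        4.28085438e-06,  1.57077937e+00]), 'qvel': array([-0.0012619 ,  0.00062012, -0.00075223,  0.00111342, -0.00051263,
        0.00091436]), 'joint_efforts': array([ 1.74865392e-03, -4.05622566e+01,  2.54237008e+01,  1.35744813e-03,
        1.55595660e-05, -1.37827797e-05]), 'tool_pos': array([ 0.15001351, -0.50312123,  0.2313033 ]), 'ee_rot': array([5.16044523e-06, 9.89521255e-01, 1.44387278e-01, 2.91599205e-06]), 'wrist_force': array([-0.0590597 , -1.20029813, -0.38857197]), 'wrist_torque': array([0.05576746, 0.01191455, 0.00913662]), 'grip_force': 0.0, 'grip_width': 0.9987185876645006}
```

View pics/t1.png

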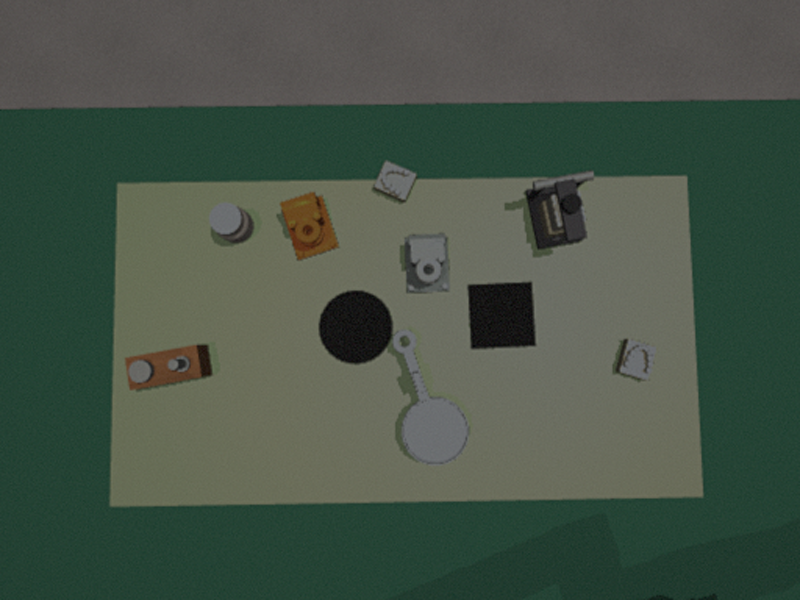

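View pics/s1.png

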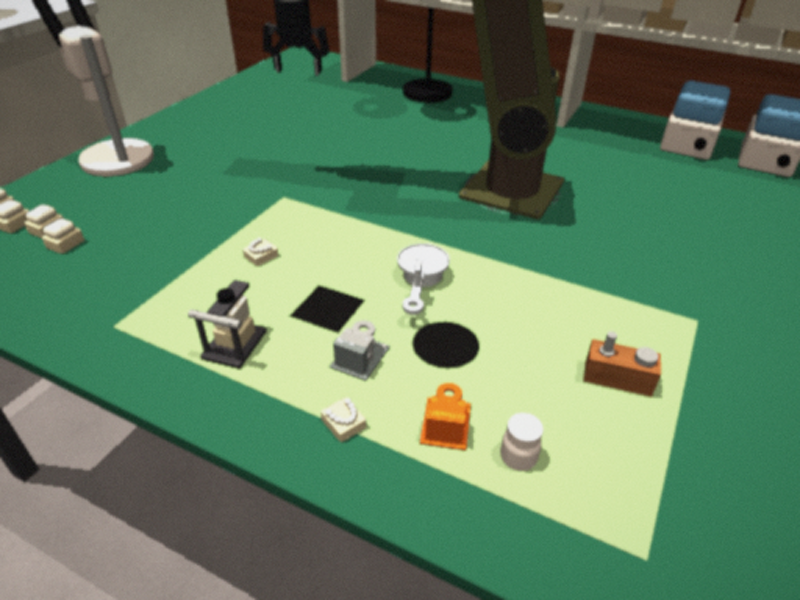

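The top view shows the grey bracket with its eye at about (428,268) in the 800x600 picture. The tray eye is at (404,341) and its dish at (434,430). The round pad is on the left at (356,327). The pin (178,364) and the screw (140,371) are in the block, and the cast is at (636,360). The scene view agrees. Next I'll measure more finely.

Run:
```python
from h import *
A=np.mean([imaging.camera('top').astype(float) for _ in range(6)],0).astype(np.uint8)
B=np.mean([imaging.camera('scene').astype(float) for _ in range(4)],0).astype(np.uint8)
np.save('A.npy',A);np.save('B.npy',B)
def crop(im,u,v,w,h,s): return cv2.resize(im[v:v+h,u:u+w,::-1],(w*s,h*s),interpolation=cv2.INTER_CUBIC)
def br(im): return np.clip(im.astype(float)*1.6,0,255).astype(np.uint8)
A2=br(A)
c1=crop(A2,235,140,75,75,5); c2=crop(A2,240,200,60,100,5); c3=crop(A2,75,215,70,40,5)
c4=crop(A2,385,205,45,45,5)
can=np.zeros((600,800,3),np.uint8)
can[:375,:375]=c1; can[:500,380:680]=c2; can[380:580,:350]=c3
can[380:605][:220,0:0]
cv2.imwrite('pics/c1.png',can)
# scene crop
cv2.imwrite('pics/c2.png',np.hstack([cv2.resize(br(B)[190:300,190:310,::-1],None,fx=5,fy=5,interpolation=cv2.INTER_CUBIC)]))
hsv=cv2.cvtColor(A,cv2.COLOR_RGB2HSV)
for o,z in (('round_pad',0.001),('square_pad',.001),('cast',.022),('jar',.07)):
    m=imaging.masks_of(o,'top')[0]; px=m['pixels'].astype(np.uint8)
    r=cv2.minAreaRect(cv2.findNonZero(px)); c,rad=cv2.minEnclosingCircle(cv2.findNonZero(px))
    print(o,m['bbox'],ray('top',*r[0],z).round(4),r[1],r[2],ray('top',*c,z).round(4),np.round(rad,1), ray('top',*np.array(np.nonzero(px)).mean(1)[::-1],z).round(4))
# tray: bright low-sat
V=hsv[...,2];S=hsv[...,1]
print('tray rows'); 
g=cv2.cvtColor(A,cv2.COLOR_RGB2GRAY)
np.set_printoptions(linewidth=250)
print(S[262:300:4,245:310:4]);print(g[262:300:4,245:310:4])
print('eye');print(g[208:230,248:270])
print('ear');print(g[160:186,258:292])
```

```text
round_pad [202.6, 183.2, 45.4, 50.5] [0.5796 0.0829 0.001 ] (47.0, 47.0) 90.0 [0.5777 0.0812 0.001 ] 24.4 [0.5779 0.0816 0.001 ]
square_pad [298.9, 181.8, 44.1, 43.0] [ 0.5937 -0.1563  0.001 ] (43.0, 42.0) 90.0 [ 0.5948 -0.1561  0.001 ] 28.3 [ 0.5945 -0.1557  0.001 ]
cast [394.4, 215.1, 25.5, 26.8] [ 0.5189 -0.3636  0.022 ] (22.865175247192383, 22.865175247192383) 17.10272979736328 [ 0.519  -0.3622  0.022 ] 14.8 [ 0.5189 -0.3627  0.022 ]
jar [136.9, 129.8, 24.2, 24.3] [0.7375 0.2616 0.07  ] (28.991374969482422, 22.62741470336914) 45.0 [0.7358 0.2633 0.07  ] 15.2 [0.7373 0.2622 0.07  ]
tray rows
[[35 35 37 57 21 14 11  9 11 11 14 14  5 53 32 33 33]
 [37 35 34 61 14 14 14 11 11 11 11 11  9 10 51 34 32]
 [37 35 61 33 14 11 11  9 11 11 11 11  9 12 53 33 32]
 [37 35 58  8 11 11 11 11 11 11 11 11 14 11 53 33 35]
 [40 35 61 11 11  9 11 11 11 14 11 13 11 12 37 35 32]
 [39 40 37 41 13  9 14 11  9 11 11 11  9 10 37 37 35]
 [39 37 39 61 11 11 14 14  9 11  9  9 11  9 35 37 35]
 [40 41 37 40 53 12 11 11 11 11 11 11  6 37 37 37 35]
 [42 38 37 39 39 50 11  9 11 14 10  5 37 37 37 39 37]
 [40 40 40 4
[... 5679 characters left out ...]
108]
 [110 104  78  65  55  56  54  56  58  58  55  51  51  59  63  62  56  65  75  83  85  90  91  90  90  95 104 101  93  98 109 109 108 107]
 [108 103  80  86  82  78  60  55  55  56  57  56  55  52  53  46  47  61  70  88  92  90  90  88  87 102 112 109 100  98 107 109 108 108]
 [109 103  77  95 113 108  86  60  54  55  56  55  56  59  69  71  74  89  89  90  89  91  90  86  81 104 113 112 103  98 108 109 108 106]
 [109 103  74  85 112 115 106  74  68  66  58  68  69  74  89  90  91  90  89  88  88  90  89  90  87  83  99  99  94  99 108 110 108 108]
 [109 103  68  75  97 100  97  91  88  85  74  88  90  91  92  92  92  92  90  91  91  88  85  85  81  68  70  70  83  96 109 108 108 109]]
```

View pics/c1.png

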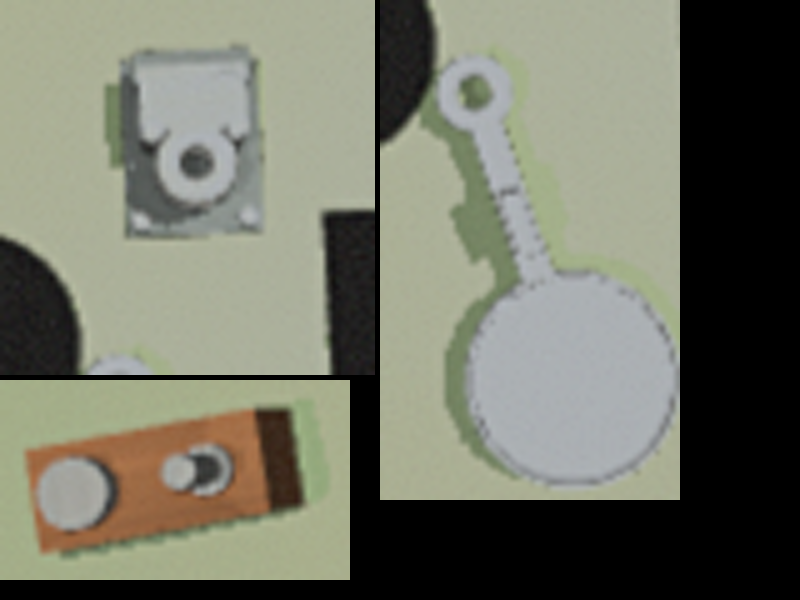

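View pics/c2.png

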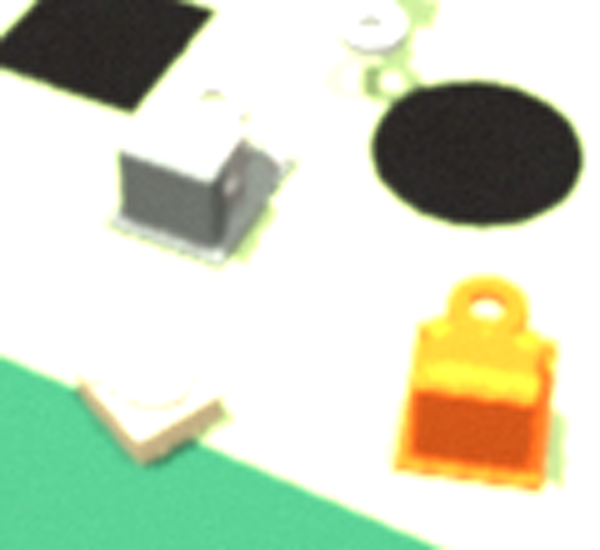

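The top crop gives the ear hole at (273.8,172.0), the eye hole at (258.7,218.0), the dish centre at about (278.2,275.2), the pin collar at about (116.6,232.6) and the grip top at about (110.8,233.2). The scene crop confirms the grey bracket is the right one and that the orange one is the look-alike.

```bash
cat >> h.py <<'E'
def th():
    w,x,y,z=readout.get_obs()['ee_rot']; return 2*np.arctan2(y,x)
def goto(x,y,z,t=None,rows=1):
    """print tool-axis totals (cm, rad) from the present pose to a world target"""
    o=readout.get_obs(); p=o['tool_pos']; a=th(); d=np.array([x,y,z])-p
    tx=d[0]*np.cos(a)+d[1]*np.sin(a); ty=d[0]*np.sin(a)-d[1]*np.cos(a)
    dt=0 if t is None else (a-t+np.pi/2)%np.pi-np.pi/2
    print('t=%.2f pos %s th %.3f | tx %.2f ty %.2f tz %.2f wz %.3f'%(o['time'],p.round(4),a,100*tx,100*ty,-100*d[2],dt))
E
cat > m.py <<'E'
from h import *
H=ray('top',273.8,172.0,.058);E=ray('top',258.7,218.0,.045);D=ray('top',278.2,275.2,.042)
print('axis',H,'eye',E,'dish',D,'dist',np.linalg.norm((E-D)[:2]),'ang',np.arctan2(*(E-D)[1::-1]))
q=[ray('top',235+x/5-.4,140+y/5-.4,.006) for x,y in((122,58),(127,237),(262,232),(256,48))]
print(np.array(q).round(4).tolist())
for i,j in((1,0),(2,3)): print('brk ang',np.arctan2(*(q[i]-q[j])[1::-1])) 
f=q[1]-q[2]; print('front-derived +x ang',np.arctan2(f[1],f[0])-np.pi/2, np.linalg.norm(f), 'front mid',(q[1]+q[2])/2)
R=ray('top',227.7,208.4,.001);print('pad',R,np.linalg.norm((R-H)[:2]),'dir',np.arctan2(*(R-H)[1::-1]))
print('pin',ray('top',116.6,232.6,.06),ray('top',110.8,233.2,.094),'screw',ray('top',75+75/5-.4,215+114/5-.4,.069))
c=[ray('top',75+x/5-.4,215+y/5-.4,.055) for x,y in((27,70),(250,30),(265,132),(42,173))]
print('block',np.mean(c,0),np.arctan2(*(c[0]-c[1])[1::-1]))
goto(*( E[:2]-.064*np.array([np.cos(a:=np.arctan2(*(E-D)[1::-1])),np.sin(a)])),.12,a)
A=np.load('A.npy');cv2.imwrite('pics/cast.png',cv2.resize(A[205:250,385:430,::-1],None,fx=8,fy=8,interpolation=cv2.INTER_CUBIC))
E
python3 m.py
```

```text
axis [ 0.66349448 -0.03610742  0.058     ] eye [0.55414608 0.00173254 0.045     ] dish [ 0.417166   -0.04286865  0.042     ] dist 0.14405834799716968 ang 0.3147775995580602
[[0.7237, -0.0013, 0.006], [0.6324, -0.0025, 0.006], [0.6339, -0.0707, 0.006], [0.7279, -0.0695, 0.006]]
brk ang -3.128440603795315
brk ang -3.1291683927442495
front-derived +x ang 0.022409597988689356 0.0682024661159473 front mid [ 0.63316035 -0.03658198  0.006     ]
pad [0.57982078 0.07982609 0.001     ] 0.14297505201043534 dir 2.1959635101055515
pin [0.52474052 0.33735791 0.06      ] [0.52440465 0.33806786 0.094     ] screw [0.51477321 0.39680819 0.069     ]
block [0.51983339 0.36935496 0.055     ] 1.7337556824104523
t=1.90 pos [ 0.15   -0.5031  0.2313] th 0.290 | tx 46.76 ty -36.67 tz 11.13 wz -0.025
```

View pics/cast.png

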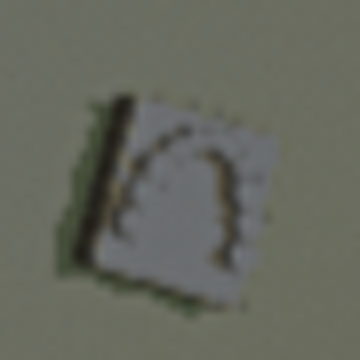

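The cast crop shows the cast's base with corners at about (130,95), (275,130), (240,300) and (92,262), so its long side runs about 0.22 rad clockwise of +x. The measurements are consistent with each other, so I'm moving to the fin.

Emit:
apply_moves --moves '[{"grip": 0,"tx": 3.9,"ty": -3.05,"tz": 0.9},{"grip": 0,"tx": 3.9,"ty": -3.05,"tz": 0.9},{"grip": 0,"tx": 3.9,"ty": -3.05,"tz": 0.9},{"grip": 0,"tx": 3.9,"ty": -3.05,"tz": 0.9},{"grip": 0,"tx": 3.9,"ty": -3.05,"tz": 0.9},{"grip": 0,"tx": 3.9,"ty": -3.05,"tz": 0.9},{"grip": 0,"tx": 3.9,"ty": -3.05,"tz": 0.9},{"grip": 0,"tx": 3.9,"ty": -3.05,"tz": 0.9},{"grip": 0,"tx": 3.9,"ty": -3.05,"tz": 0.9},{"grip": 0,"tx": 3.9,"ty": -3.05,"tz": 0.9},{"grip": 0,"tx": 3.9,"ty": -3.05,"tz": 0.9},{"grip": 0,"tx": 3.9,"ty": -3.05,"tz": 0.9}]'

```text
$.moves[0]: bad value
```

```bash
python3 -c "
from h import *
goto(.4937,-.018,.056,.315)"
```

```text
t=1.90 pos [ 0.15   -0.5031  0.2313] th 0.290 | tx 46.80 ty -36.67 tz 17.53 wz -0.025
```

Emit:
apply_moves --moves '[{"grip": 0,"tx": 3.9,"ty": -3.05,"tz": 0.9,"wx": 0,"wy": 0,"wz": 0},{"grip": 0,"tx": 3.9,"ty": -3.05,"tz": 0.9,"wx": 0,"wy": 0,"wz": 0},{"grip": 0,"tx": 3.9,"ty": -3.05,"tz": 0.9,"wx": 0,"wy": 0,"wz": 0},{"grip": 0,"tx": 3.9,"ty": -3.05,"tz": 0.9,"wx": 0,"wy": 0,"wz": 0},{"grip": 0,"tx": 3.9,"ty": -3.05,"tz": 0.9,"wx": 0,"wy": 0,"wz": 0},{"grip": 0,"tx": 3.9,"ty": -3.05,"tz": 0.9,"wx": 0,"wy": 0,"wz": 0},{"grip": 0,"tx": 3.9,"ty": -3.05,"tz": 0.9,"wx": 0,"wy": 0,"wz": 0},{"grip": 0,"tx": 3.9,"ty": -3.05,"tz": 0.9,"wx": 0,"wy": 0,"wz": 0},{"grip": 0,"tx": 3.9,"ty": -3.05,"tz": 0.9,"wx": 0,"wy": 0,"wz": 0},{"grip": 0,"tx": 3.9,"ty": -3.05,"tz": 0.9,"wx": 0,"wy": 0,"wz": 0},{"grip": 0,"tx": 3.9,"ty": -3.05,"tz": 0.9,"wx": 0,"wy": 0,"wz": 0},{"grip": 0,"tx": 3.9,"ty": -3.05,"tz": 0.9,"wx": 0,"wy": 0,"wz": -0.025}]'

```text
time: 3.4
tool_pos: [0.495, -0.0171, 0.1232]
ee_rot: [0.0, 0.988, 0.157, 0.0]
wrist_force: [0.7, -0.1, 0.2]
grip_width: 0.499
grip_force: 0.0
```

```bash
python3 -c "
from h import *
goto(.4937,-.018,.056,.315)"
```

```text
t=3.40 pos [ 0.495  -0.0171  0.1232] th 0.316 | tx -0.15 ty 0.04 tz 6.72 wz 0.001
```

Emit:
apply_moves --moves '[{"grip": 0,"tx": -0.1,"ty": 0,"tz": 2.5,"wx": 0,"wy": 0,"wz": 0},{"grip": 0,"tx": 0,"ty": 0,"tz": 2.5,"wx": 0,"wy": 0,"wz": 0},{"grip": 0,"tx": 0,"ty": 0,"tz": 1.7,"wx": 0,"wy": 0,"wz": 0},{"grip": -1,"tx": 0,"ty": 0,"tz": 0,"wx": 0,"wy": 0,"wz": 0},{"grip": -1,"tx": 0,"ty": 0,"tz": 0,"wx": 0,"wy": 0,"wz": 0},{"grip": -1,"tx": 0,"ty": 0,"tz": 0,"wx": 0,"wy": 0,"wz": 0},{"grip": -1,"tx": 0,"ty": 0,"tz": 0,"wx": 0,"wy": 0,"wz": 0}]'

```text
time: 4.28
tool_pos: [0.4935, -0.019, 0.0569]
ee_rot: [0.0, 0.988, 0.157, 0.001]
wrist_force: [-0.2, 0.2, -0.1]
grip_width: 0.103
grip_force: 60.6
```

```bash
python3 -c "
from h import *
print(readout.get_obs()['wrist_force'],readout.get_obs()['wrist_torque'])
goto(.6633-.064-.045,-.0361-.0015,.056,.015)"
```

```text
[-0.15387824  0.2023308  -0.13841535] [-0.01724875  0.00951903  0.03726352]
t=4.28 pos [ 0.4935 -0.019   0.0569] th 0.315 | tx 5.20 ty 3.65 tz 0.09 wz 0.300
```

Emit:
apply_moves --moves '[{"grip": -1,"tx": 1.04,"ty": 0.73,"tz": 0,"wx": 0,"wy": 0,"wz": 0},{"grip": -1,"tx": 1.04,"ty": 0.73,"tz": 0,"wx": 0,"wy": 0,"wz": 0},{"grip": -1,"tx": 1.04,"ty": 0.73,"tz": 0,"wx": 0,"wy": 0,"wz": 0},{"grip": -1,"tx": 1.04,"ty": 0.73,"tz": 0,"wx": 0,"wy": 0,"wz": 0},{"grip": -1,"tx": 1.04,"ty": 0.73,"tz": 0,"wx": 0,"wy": 0,"wz": 0},{"grip": -1,"tx": 0,"ty": 0,"tz": 0,"wx": 0,"wy": 0,"wz": 0.075},{"grip": -1,"tx": 0,"ty": 0,"tz": 0,"wx": 0,"wy": 0,"wz": 0.075},{"grip": -1,"tx": 0,"ty": 0,"tz": 0,"wx": 0,"wy": 0,"wz": 0.075},{"grip": -1,"tx": 0,"ty": 0,"tz": 0,"wx": 0,"wy": 0,"wz": 0.075},{"grip": -1,"tx": 0,"ty": 0,"tz": 0,"wx": 0,"wy": 0,"wz": 0}]'

```text
time: 5.52
tool_pos: [0.5563, -0.0388, 0.0569]
ee_rot: [0.001, 1.0, 0.008, 0.002]
wrist_force: [-0.8, -3.0, 4.2]
grip_width: 0.103
grip_force: 61.3
```

```bash
python3 -c "
from h import *
print(readout.get_obs()['wrist_force'],readout.get_obs()['wrist_torque'])
goto(.6633-.064-.045,-.0361-.0007,.056,.015)
A=np.mean([imaging.camera('top').astype(float) for _ in range(4)],0)
cv2.imwrite('pics/st.png',cv2.resize(np.clip(A*1.6,0,255).astype(np.uint8)[150:290,225:325,::-1],None,fx=4,fy=4,interpolation=cv2.INTER_CUBIC))"
```

```text
[-0.80109906 -3.00896473  4.16444401] [-0.56437331  0.14601866  0.19922709]
t=5.53 pos [ 0.5563 -0.0388  0.0569] th 0.015 | tx -0.20 ty -0.20 tz 0.09 wz 0.000
```

View pics/st.png

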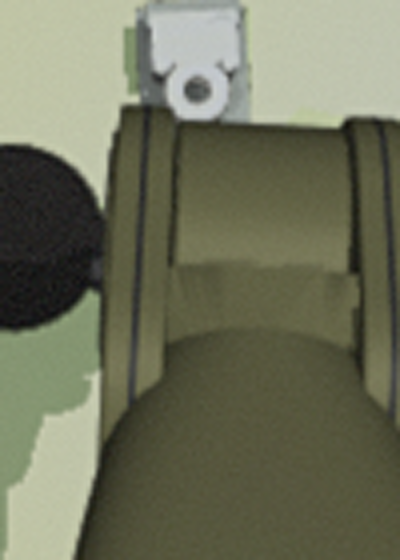

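The top view is blocked by the arm. I'll slide in gently and watch the force.

Emit:
apply_moves --moves '[{"grip": -1,"tx": 0,"ty": -0.2,"tz": 0,"wx": 0,"wy": 0,"wz": 0},{"grip": -1,"tx": 0.7,"ty": 0,"tz": 0,"wx": 0,"wy": 0,"wz": 0},{"grip": -1,"tx": 0.7,"ty": 0,"tz": 0,"wx": 0,"wy": 0,"wz": 0},{"grip": -1,"tx": 0.7,"ty": 0,"tz": 0,"wx": 0,"wy": 0,"wz": 0},{"grip": -1,"tx": 0.7,"ty": 0,"tz": 0,"wx": 0,"wy": 0,"wz": 0},{"grip": -1,"tx": 0.7,"ty": 0,"tz": 0,"wx": 0,"wy": 0,"wz": 0},{"grip": -1,"tx": 0.3,"ty": 0,"tz": 0,"wx": 0,"wy": 0,"wz": 0}]'

```text
time: 6.6
tool_pos: [0.588, -0.0335, 0.0552]
ee_rot: [-0.001, 1.0, 0.008, -0.004]
wrist_force: [-4.5, -0.5, 5.8]
grip_width: 0.106
grip_force: 61.8
```

```bash
python3 -c "
from h import *
print(readout.get_obs()['wrist_force'],readout.get_obs()['wrist_torque'])
goto(.6633-.064,-.0361-.0008,.0569,.015)
A=np.mean([imaging.camera('scene').astype(float) for _ in range(4)],0)
cv2.imwrite('pics/st2.png',cv2.resize(np.clip(A*1.0,0,255).astype(np.uint8)[150:260,180:300,::-1],None,fx=5,fy=5,interpolation=cv2.INTER_CUBIC))"
```

```text
[-4.49689463 -0.54490964  5.75822354] [-0.06605984  1.50592313 -0.02570961]
t=6.60 pos [ 0.588  -0.0335  0.0552] th 0.015 | tx 1.13 ty 0.35 tz -0.17 wz 0.000
```

View pics/st2.png

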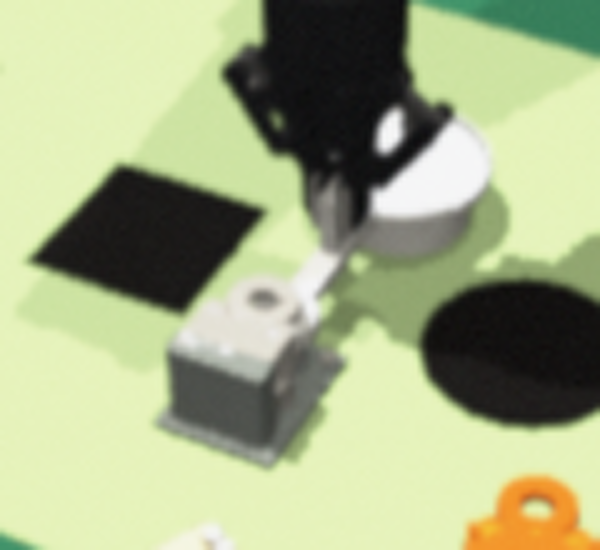

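The scene crop shows the arm entering the fork between the ears, with the foot on the bench between the two pads. Next I'll correct sideways and carry on.

Emit:
apply_moves --moves '[{"grip": -1,"tx": 0.1,"ty": 0.3,"tz": -0.1,"wx": 0,"wy": 0,"wz": 0},{"grip": -1,"tx": 0.4,"ty": 0,"tz": 0,"wx": 0,"wy": 0,"wz": 0},{"grip": -1,"tx": 0.2,"ty": 0,"tz": 0,"wx": 0,"wy": 0,"wz": 0},{"grip": -1,"tx": 0,"ty": 0,"tz": 0,"wx": 0,"wy": 0,"wz": 0}]'

```text
time: 7.3
tool_pos: [0.5991, -0.0378, 0.0569]
ee_rot: [-0.0, 1.0, 0.007, 0.0]
wrist_force: [0.1, -0.7, -3.4]
grip_width: 0.109
grip_force: 60.3
```

```bash
python3 -c "
from h import *
print(readout.get_obs()['wrist_force'],readout.get_obs()['wrist_torque'],readout.get_obs()['ee_rot'])
goto(.6633-.064,-.0361-.0008,.0569,.015)"
```

```text
[ 0.1455862  -0.68899094 -3.36191365] [ 0.06275243 -0.20885187 -0.03550357] [-1.14948871e-04  9.99972418e-01  7.42626452e-03  3.40928557e-05]
t=7.30 pos [ 0.5991 -0.0378  0.0569] th 0.015 | tx 0.02 ty -0.09 tz 0.00 wz -0.000
```

Emit:
apply_moves --moves '[{"grip": -1,"tx": 0.15,"ty": -0.08,"tz": 0.05,"wx": 0,"wy": 0,"wz": 0},{"grip": -1,"tx": 0.1,"ty": 0,"tz": 0,"wx": 0,"wy": 0,"wz": 0},{"grip": -1,"tx": 0,"ty": 0,"tz": 0,"wx": 0,"wy": 0,"wz": 0}]'

```text
time: 7.68
tool_pos: [0.6013, -0.037, 0.0568]
ee_rot: [-0.0, 1.0, 0.007, 0.0]
wrist_force: [-0.2, -0.0, -2.9]
grip_width: 0.107
grip_force: 60.3
```

```bash
python3 -c "
from h import *
print(readout.get_obs()['wrist_force'],readout.get_obs()['wrist_torque'],readout.get_obs()['ee_rot'])
goto(.6633-.064,-.0361-.0008,.0569,.015)"
```

```text
[-0.15888227 -0.03280498 -2.86817751] [-0.05906493 -0.27963542  0.02029518] [-1.17375500e-05  9.99972450e-01  7.42253655e-03  7.14496124e-05]
t=7.67 pos [ 0.6013 -0.037   0.0568] th 0.015 | tx -0.20 ty -0.01 tz -0.01 wz -0.000
```

Emit:
apply_moves --moves '[{"grip": -1,"tx": 0.15,"ty": 0,"tz": 0.05,"wx": 0,"wy": 0,"wz": 0},{"grip": -1,"tx": 0.15,"ty": 0,"tz": 0,"wx": 0,"wy": 0,"wz": 0},{"grip": -1,"tx": 0,"ty": 0,"tz": 0,"wx": 0,"wy": 0,"wz": 0}]'

```text
time: 8.05
tool_pos: [0.6026, -0.0374, 0.0559]
ee_rot: [0.0, 1.0, 0.007, -0.002]
wrist_force: [-5.9, -2.1, -1.0]
grip_width: 0.106
grip_force: 60.6
```

```bash
python3 -c "
from h import *
print(readout.get_obs()['wrist_force'],readout.get_obs()['wrist_torque'],readout.get_obs()['ee_rot'])
goto(.6633-.064,-.0361-.0008,.0569,.015)"
```

```text
[-5.86800345 -2.0540642  -1.00698564] [-0.45919235  0.89246334 -0.07324545] [ 4.00396248e-04  9.99973054e-01  7.16369267e-03 -1.55299862e-03]
t=8.05 pos [ 0.6026 -0.0374  0.0559] th 0.014 | tx -0.33 ty -0.06 tz -0.10 wz -0.001
```

The eye is against the posts (−5.9 N in x). I'll ease off, release and head toward the pin.

Emit:
apply_moves --moves '[{"grip": -1,"tx": -0.1,"ty": 0,"tz": 0,"wx": 0,"wy": 0,"wz": 0},{"grip": -0.2,"tx": 0,"ty": 0,"tz": 0,"wx": 0,"wy": 0,"wz": 0},{"grip": -0.2,"tx": 0,"ty": 0,"tz": 0,"wx": 0,"wy": 0,"wz": 0},{"grip": -0.2,"tx": 0,"ty": 0,"tz": 0,"wx": 0,"wy": 0,"wz": 0},{"grip": -0.2,"tx": 0,"ty": 0,"tz": -3,"wx": 0,"wy": 0,"wz": 0},{"grip": -0.2,"tx": 0,"ty": 0,"tz": -4,"wx": 0,"wy": 0,"wz": 0},{"grip": 0,"tx": -1,"ty": -5.3,"tz": -2,"wx": 0,"wy": 0,"wz": 0},{"grip": 0,"tx": -1,"ty": -5.4,"tz": 0,"wx": 0,"wy": 0,"wz": 0},{"grip": 0,"tx": -1,"ty": -5.4,"tz": 0,"wx": 0,"wy": 0,"wz": 0},{"grip": 0,"tx": -1,"ty": -5.4,"tz": 0,"wx": 0,"wy": 0,"wz": 0},{"grip": 0,"tx": -1,"ty": -5.4,"tz": 0,"wx": 0,"wy": 0,"wz": 0},{"grip": 0,"tx": -1,"ty": -5.4,"tz": 0,"wx": 0,"wy": 0,"wz": 0}]'

```text
time: 9.55
tool_pos: [0.5329, 0.1544, 0.1589]
ee_rot: [-0.054, 0.992, 0.11, -0.006]
wrist_force: [0.2, -0.4, 0.4]
grip_width: 0.501
grip_force: 0.0
```

Emit:
apply_moves --moves '[{"grip": 0,"tx": -1,"ty": -5.2,"tz": 0,"wx": 0,"wy": 0,"wz": 0},{"grip": 0,"tx": 0,"ty": 0,"tz": 0,"wx": 0,"wy": 0,"wz": -0.172},{"grip": 0,"tx": 0,"ty": 0,"tz": 0,"wx": 0,"wy": 0,"wz": -0.172},{"grip": 0,"tx": 0,"ty": 0,"tz": 0,"wx": 0,"wy": 0,"wz": -0.172},{"grip": 0,"tx": 0,"ty": 0,"tz": 0,"wx": 0,"wy": 0,"wz": -0.172},{"grip": 0,"tx": 0,"ty": 0,"tz": 0,"wx": 0,"wy": 0,"wz": -0.172},{"grip": 0,"tx": 0,"ty": 0,"tz": 0,"wx": 0,"wy": 0,"wz": -0.172},{"grip": 0,"tx": 0,"ty": 0,"tz": 0,"wx": 0,"wy": 0,"wz": -0.172},{"grip": 0,"tx": 0,"ty": 0,"tz": 0,"wx": 0,"wy": 0,"wz": -0.172},{"grip": 0,"tx": 0,"ty": 0,"tz": 0,"wx": 0,"wy": 0,"wz": -0.172},{"grip": 0,"tx": 0,"ty": 0,"tz": 0,"wx": 0,"wy": 0,"wz": -0.172},{"grip": 0,"tx": 0,"ty": 0,"tz": 0,"wx": 0,"wy": 0,"wz": 0}]'

```text
time: 11.05
tool_pos: [0.5184, 0.178, 0.1644]
ee_rot: [-0.048, 0.55, 0.833, 0.042]
wrist_force: [-0.5, -0.4, -0.8]
grip_width: 0.501
grip_force: 0.0
```

```bash
python3 -c "
from h import *
print(readout.get_obs()['qpos'].round(2))
goto(.5246,.338,.065,1.734)
A=np.mean([imaging.camera('top').astype(float) for _ in range(6)],0); np.save('A2.npy',A)
cv2.imwrite('pics/fk.png',cv2.resize(np.clip(A*1.6,0,255).astype(np.uint8)[140:260,225:325,::-1],None,fx=5,fy=5,interpolation=cv2.INTER_CUBIC))"
```

```text
[ 0.26  0.34 -0.22  1.02  0.13  1.42]
t=11.05 pos [0.5184 0.178  0.1644] th 1.975 | tx 14.47 ty 6.85 tz 9.94 wz 0.241
```

View pics/fk.png

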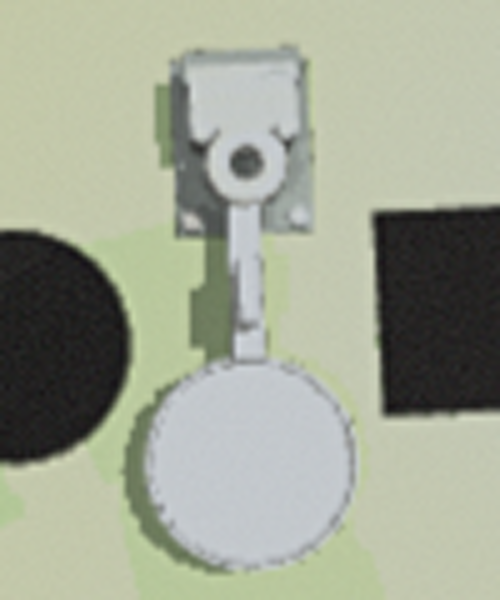

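The top crop shows the eye in the fork with the holes in line at (245,161) and the arm straight out to the dish at (250,462). The last joint's range tilted the tool, so I'll correct that on the way to the pin.

```bash
cat >> h.py <<'E'
from scipy.spatial.transform import Rotation as Ro
def goto(x,y,z,t,rot=True):
    """tool-axis shift (cm), then turn (rotvec) needed to stand upright at x,y,z with tool x at angle t"""
    o=readout.get_obs(); p=o['tool_pos']; w,a,b,c=o['ee_rot']; R=Ro.from_quat([a,b,c,w])
    d=R.inv().apply(np.array([x,y,z])-p)*100
    rv=min(((R.inv()*Ro.from_matrix(np.array([[np.cos(s),np.sin(s),0],[np.sin(s),-np.cos(s),0],[0,0,-1]]).T)).as_rotvec() for s in (t,t+np.pi)),key=np.linalg.norm)
    print('t=%.2f'%o['time'],p.round(4),'th %.3f'%th(),'shift',d.round(2),'turn',rv.round(3),'q',o['qpos'].round(2),'F',o['wrist_force'].round(1))
E
python3 -c "
from h import *
goto(.5246,.338,.125,1.734)
K=ray('top',274.6,232,.042);print(K)"
```

```text
t=11.35 [0.5181 0.1778 0.1642] th 1.975 shift [13.85  6.82  5.84] turn [ 0.001 -0.129  0.241] q [ 0.26  0.34 -0.22  1.02  0.13  1.42] F [ 0.2  0.2 -0.4]
[ 0.51994519 -0.03607303  0.042     ]
```

Emit:
apply_moves --moves '[{"grip": 0,"tx": 0,"ty": 0,"tz": 0,"wx": 0,"wy": -0.065,"wz": 0.12},{"grip": 0,"tx": 0,"ty": 0,"tz": 0,"wx": 0,"wy": -0.065,"wz": 0.12},{"grip": 0,"tx": 0,"ty": 0,"tz": 0,"wx": 0,"wy": 0,"wz": 0}]'

```text
time: 11.72
tool_pos: [0.5179, 0.1787, 0.1642]
ee_rot: [0.001, 0.645, 0.764, 0.001]
wrist_force: [0.3, -0.2, -0.4]
grip_width: 0.502
grip_force: 0.0
```

```bash
python3 -c "
from h import *
goto(.5246,.338,.125,1.734)"
```

```text
t=11.72 [0.5179 0.1787 0.1642] th 1.739 shift [15.59  3.32  3.92] turn [0.002 0.    0.005] q [ 0.33  0.33 -0.21  1.02 -0.    1.74] F [ 0.3 -0.2 -0.4]
```

Emit:
apply_moves --moves '[{"grip": 0,"tx": 5.2,"ty": 1.1,"tz": 1.0,"wx": 0,"wy": 0,"wz": 0},{"grip": 0,"tx": 5.2,"ty": 1.1,"tz": 1.0,"wx": 0,"wy": 0,"wz": 0},{"grip": 0,"tx": 5.2,"ty": 1.1,"tz": 1.9,"wx": 0,"wy": 0,"wz": 0},{"grip": 0,"tx": 0,"ty": 0,"tz": 0,"wx": 0,"wy": 0,"wz": 0}]'

```text
time: 12.22
tool_pos: [0.5244, 0.3398, 0.123]
ee_rot: [-0.0, 0.644, 0.765, -0.0]
wrist_force: [0.1, -1.3, 0.1]
grip_width: 0.5
grip_force: 0.0
```

```bash
python3 -c "
from h import *
goto(.5246,.338,.066,1.734)"
```

```text
t=12.22 [0.5244 0.3398 0.123 ] th 1.742 shift [-0.18 -0.01  5.7 ] turn [-0.001 -0.     0.008] q [ 0.57  0.49 -0.07  1.01  0.    1.97] F [ 0.1 -1.3  0.1]
```

Emit:
apply_moves --moves '[{"grip": 0,"tx": -0.1,"ty": 0,"tz": 2.5,"wx": 0,"wy": 0,"wz": 0},{"grip": 0,"tx": 0,"ty": 0,"tz": 2.2,"wx": 0,"wy": 0,"wz": 0},{"grip": 0,"tx": 0,"ty": 0,"tz": 1.0,"wx": 0,"wy": 0,"wz": 0},{"grip": -1,"tx": 0,"ty": 0,"tz": 0,"wx": 0,"wy": 0,"wz": 0},{"grip": -1,"tx": 0,"ty": 0,"tz": 0,"wx": 0,"wy": 0,"wz": 0},{"grip": -1,"tx": 0,"ty": 0,"tz": 0,"wx": 0,"wy": 0,"wz": 0},{"grip": -1,"tx": 0,"ty": 0,"tz": 0,"wx": 0,"wy": 0,"wz": 0}]'

```text
time: 13.1
tool_pos: [0.5257, 0.3363, 0.0687]
ee_rot: [0.001, 0.646, 0.763, 0.001]
wrist_force: [-0.4, -0.9, 1.1]
grip_width: 0.166
grip_force: 58.5
```

```bash
python3 -c "
from h import *
goto(.5246,.338,.066,1.734)"
```

```text
t=13.10 [0.5257 0.3363 0.0687] th 1.736 shift [ 0.19 -0.08  0.27] turn [0.003 0.    0.002] q [ 0.57  0.53 -0.16  0.88 -0.    1.98] F [-0.4 -0.9  1.1]
```

Emit:
apply_moves --moves '[{"grip": -1,"tx": 0,"ty": 0,"tz": -2,"wx": 0,"wy": 0,"wz": 0},{"grip": -1,"tx": 0,"ty": 0,"tz": -3,"wx": 0,"wy": 0,"wz": 0},{"grip": -1,"tx": 0,"ty": 0,"tz": -3.2,"wx": 0,"wy": 0,"wz": 0},{"grip": -1,"tx": -4.8,"ty": 0.93,"tz": 0,"wx": 0,"wy": 0,"wz": 0},{"grip": -1,"tx": -4.8,"ty": 0.93,"tz": 0,"wx": 0,"wy": 0,"wz": 0},{"grip": -1,"tx": -4.8,"ty": 0.93,"tz": 0,"wx": 0,"wy": 0,"wz": 0},{"grip": -1,"tx": -4.8,"ty": 0.93,"tz": 0,"wx": 0,"wy": 0,"wz": 0},{"grip": -1,"tx": -4.8,"ty": 0.93,"tz": 0,"wx": 0,"wy": 0,"wz": 0},{"grip": -1,"tx": -4.8,"ty": 0.93,"tz": 0,"wx": 0,"wy": 0,"wz": 0},{"grip": -1,"tx": -4.8,"ty": 0.93,"tz": 0,"wx": 0,"wy": 0,"wz": 0},{"grip": -1,"tx": -4.8,"ty": 0.93,"tz": 0,"wx": 0,"wy": 0,"wz": 0},{"grip": -1,"tx": 0,"ty": 0,"tz": 0,"wx": 0,"wy": 0,"wz": 0}]'

```text
time: 14.6
tool_pos: [0.6628, -0.034, 0.1504]
ee_rot: [0.002, 0.648, 0.761, 0.0]
wrist_force: [-0.7, -0.8, -0.6]
grip_width: 0.16
grip_force: 58.6
```

```bash
python3 -c "
from h import *
goto(.6638,-.038,.13,1.734)
A=np.mean([imaging.camera('scene').astype(float) for _ in range(5)],0)
print(proj('scene',(.6635,-.036,.058)), proj('scene',(.6638,-.036,.088)))
cv2.imwrite('pics/pin.png',cv2.resize(np.clip(A*.9,0,255).astype(np.uint8)[170:260,190:280,::-1],None,fx=6,fy=6,interpolation=cv2.INTER_CUBIC))"
```

```text
t=14.60 [ 0.6628 -0.034   0.1504] th 1.731 shift [-0.41  0.03  2.04] turn [ 0.003  0.002 -0.003] q [-0.05  0.53  0.08  1.11 -0.    1.36] F [-0.7 -0.8 -0.6]
[232.61245824 209.72422355] [232.24257527 201.19756328]
```

View pics/pin.png

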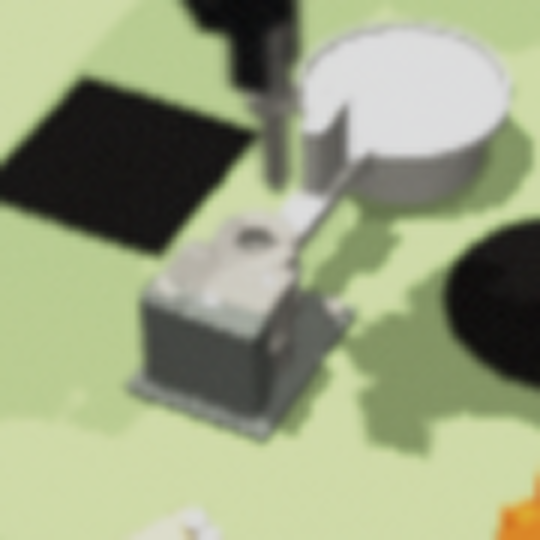

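The pin tip is at crop (277,188) and the hole centre at (258,236), so the pin is a few mm off to the right in the image. I'll work out the correction.

```bash
python3 -c "
from h import *
for z in (.085,.0887): print(ray('scene',235.8,200.7,z))
print(ray('scene',190+258/6-.4,170+237/6-.4,.058))
print('collar?',ray('scene',190+270/6-.4,170+100/6-.4,.137))
print(proj('scene',(.6635,-.034,.0887)))"
```

```text
[ 0.65485722 -0.0306448   0.085     ]
[ 0.65849071 -0.02848979  0.0887    ]
[ 0.66141558 -0.03723908  0.058     ]
collar? [ 0.65988057 -0.02994775  0.137     ]
[232.96883558 201.16715279]
```

Emit:
apply_moves --moves '[{"grip": -1,"tx": -0.75,"ty": 0,"tz": 0,"wx": 0,"wy": 0,"wz": 0},{"grip": -1,"tx": 0,"ty": 0,"tz": 2.0,"wx": 0,"wy": 0,"wz": 0},{"grip": -1,"tx": 0,"ty": 0,"tz": 0,"wx": 0,"wy": 0,"wz": 0}]'

```text
time: 15.22
tool_pos: [0.6614, -0.0375, 0.129]
ee_rot: [-0.001, 0.646, 0.763, -0.001]
wrist_force: [-0.4, -0.4, -1.8]
grip_width: 0.167
grip_force: 58.6
```

```bash
python3 -c "
from h import *
goto(.6638,-.041,.115,1.734)
A=np.mean([imaging.camera('scene').astype(float) for _ in range(5)],0)
cv2.imwrite('pics/pin2.png',cv2.resize(np.clip(A*.9,0,255).astype(np.uint8)[175:225,205:265,::-1],None,fx=10,fy=10,interpolation=cv2.INTER_CUBIC))"
```

```text
t=15.22 [ 0.6614 -0.0375  0.129 ] th 1.737 shift [-0.38  0.18  1.4 ] turn [-0.002  0.     0.003] q [-0.06  0.55  0.05  1.07 -0.    1.35] F [-0.4 -0.4 -1.8]
```

View pics/pin2.png

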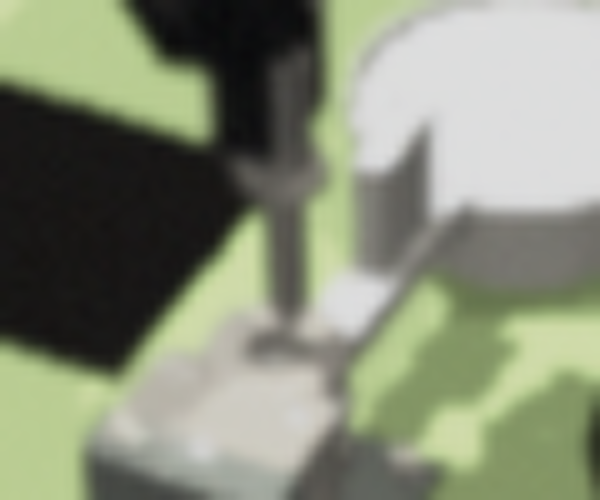

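The picture shows the tip just above the hole, about 1 px right of it and 1 px toward the robot. I'll nudge it and lower while watching the force.

Emit:
apply_moves --moves '[{"grip": -1,"tx": -0.15,"ty": 0.2,"tz": 0,"wx": 0,"wy": 0,"wz": 0},{"grip": -1,"tx": 0,"ty": 0,"tz": 0.8,"wx": 0,"wy": 0,"wz": 0},{"grip": -1,"tx": 0,"ty": 0,"tz": 0.8,"wx": 0,"wy": 0,"wz": 0},{"grip": -1,"tx": 0,"ty": 0,"tz": 0,"wx": 0,"wy": 0,"wz": 0}]'

```text
time: 15.98
tool_pos: [0.6641, -0.039, 0.113]
ee_rot: [-0.0, 0.646, 0.763, -0.001]
wrist_force: [0.4, -0.1, -1.4]
grip_width: 0.164
grip_force: 58.6
```

```bash
python3 -c "
from h import *
goto(.6638,-.0385,.073,1.734);print(readout.get_obs()['wrist_torque'])"
```

```text
t=15.97 [ 0.6641 -0.039   0.113 ] th 1.736 shift [ 0.05 -0.02  4.  ] turn [-0.001  0.     0.002] q [-0.06  0.56  0.03  1.04 -0.    1.35] F [ 0.4 -0.1 -1.4]
[-0.01600859  0.04969733  0.00049552]
```

Emit:
apply_moves --moves '[{"grip": -1,"tx": 0,"ty": 0,"tz": 0.6,"wx": 0,"wy": 0,"wz": 0},{"grip": -1,"tx": 0,"ty": 0,"tz": 0.6,"wx": 0,"wy": 0,"wz": 0},{"grip": -1,"tx": 0,"ty": 0,"tz": 0,"wx": 0,"wy": 0,"wz": 0}]'

```text
time: 16.35
tool_pos: [0.6647, -0.039, 0.1017]
ee_rot: [0.0, 0.646, 0.763, -0.0]
wrist_force: [-0.9, 0.0, -0.4]
grip_width: 0.165
grip_force: 58.7
```

```bash
python3 -c "
from h import *
goto(.6638,-.0385,.073,1.734);print(readout.get_obs()['wrist_torque'])"
```

```text
t=16.35 [ 0.6647 -0.039   0.1017] th 1.736 shift [ 0.06 -0.08  2.87] turn [0.    0.    0.002] q [-0.06  0.57  0.01  1.01 -0.    1.35] F [-0.9  0.  -0.4]
[-0.09713224  0.06789177  0.03255782]
```

Emit:
apply_moves --moves '[{"grip": -1,"tx": 0,"ty": 0,"tz": 0.6,"wx": 0,"wy": 0,"wz": 0},{"grip": -1,"tx": 0,"ty": 0,"tz": 0.6,"wx": 0,"wy": 0,"wz": 0},{"grip": -1,"tx": 0,"ty": 0,"tz": 0,"wx": 0,"wy": 0,"wz": 0}]'

```text
time: 16.73
tool_pos: [0.6649, -0.039, 0.0897]
ee_rot: [0.0, 0.646, 0.763, 0.0]
wrist_force: [-0.6, -1.3, -0.8]
grip_width: 0.163
grip_force: 58.7
```

```bash
python3 -c "
from h import *
goto(.6638,-.0385,.0717,1.734);print(readout.get_obs()['wrist_torque'])"
```

```text
t=16.73 [ 0.6649 -0.039   0.0897] th 1.736 shift [ 0.07 -0.1   1.8 ] turn [0.001 0.    0.002] q [-0.06  0.58 -0.    0.99 -0.    1.35] F [-0.6 -1.3 -0.8]
[-0.11456422  0.12738477  0.01567275]
```

Emit:
apply_moves --moves '[{"grip": -1,"tx": 0,"ty": 0,"tz": 0.5,"wx": 0,"wy": 0,"wz": 0},{"grip": -1,"tx": 0,"ty": 0,"tz": 0.5,"wx": 0,"wy": 0,"wz": 0},{"grip": -1,"tx": 0,"ty": 0,"tz": 0.5,"wx": 0,"wy": 0,"wz": 0},{"grip": -1,"tx": 0,"ty": 0,"tz": 0,"wx": 0,"wy": 0,"wz": 0}]'

```text
time: 17.23
tool_pos: [0.6649, -0.0391, 0.0747]
ee_rot: [0.0, 0.646, 0.763, 0.0]
wrist_force: [-0.8, -1.7, -2.7]
grip_width: 0.166
grip_force: 58.7
```

```bash
python3 -c "
from h import *
goto(.6638,-.0385,.0717,1.734);print(readout.get_obs()['wrist_torque'])"
```

```text
t=17.23 [ 0.6649 -0.0391  0.0747] th 1.736 shift [ 0.07 -0.1   0.3 ] turn [0.001 0.001 0.002] q [-0.06  0.59 -0.03  0.95 -0.    1.35] F [-0.8 -1.7 -2.7]
[-0.2851091   0.2490838  -0.02133892]
```

Almost home. I'll press the last few mm.

Emit:
apply_moves --moves '[{"grip": -1,"tx": 0,"ty": 0,"tz": 0.2,"wx": 0,"wy": 0,"wz": 0},{"grip": -1,"tx": 0,"ty": 0,"tz": 0.2,"wx": 0,"wy": 0,"wz": 0},{"grip": -1,"tx": 0,"ty": 0,"tz": 0,"wx": 0,"wy": 0,"wz": 0}]'

```text
time: 17.6
tool_pos: [0.6651, -0.0392, 0.0718]
ee_rot: [0.001, 0.646, 0.763, 0.0]
wrist_force: [-3.2, -1.7, 1.8]
grip_width: 0.165
grip_force: 59.1
```

```bash
python3 -c "
from h import *
goto(.6638,-.0385,.0717,1.734);print(readout.get_obs()['wrist_torque'])"
```

```text
t=17.60 [ 0.6651 -0.0392  0.0718] th 1.736 shift [ 0.09 -0.12  0.01] turn [0.001 0.001 0.002] q [-0.06  0.59 -0.03  0.95 -0.    1.35] F [-3.2 -1.7  1.8]
[-0.37930929  0.61280985  0.0168513 ]
```

Emit:
apply_moves --moves '[{"grip": -1,"tx": 0,"ty": 0,"tz": 0.1,"wx": 0,"wy": 0,"wz": 0},{"grip": -0.2,"tx": 0,"ty": 0,"tz": 0,"wx": 0,"wy": 0,"wz": 0},{"grip": -0.2,"tx": 0,"ty": 0,"tz": 0,"wx": 0,"wy": 0,"wz": 0},{"grip": -0.2,"tx": 0,"ty": 0,"tz": 0,"wx": 0,"wy": 0,"wz": 0},{"grip": -0.2,"tx": 0,"ty": 0,"tz": -2,"wx": 0,"wy": 0,"wz": 0},{"grip": -0.2,"tx": 0,"ty": 0,"tz": -4,"wx": 0,"wy": 0,"wz": 0},{"grip": 0,"tx": 0.9,"ty": -6.1,"tz": 0,"wx": 0,"wy": 0,"wz": 0},{"grip": 0,"tx": 0,"ty": 0,"tz": 0,"wx": 0,"wy": 0,"wz": 0}]'

```text
time: 18.6
tool_pos: [0.5943, -0.0396, 0.1278]
ee_rot: [-0.004, 0.646, 0.763, -0.003]
wrist_force: [0.9, 0.3, -0.7]
grip_width: 0.498
grip_force: 0.0
```

Emit:
apply_moves --moves '[{"grip": 0,"tx": 0,"ty": 0,"tz": 0,"wx": 0,"wy": 0,"wz": -0.178},{"grip": 0,"tx": 0,"ty": 0,"tz": 0,"wx": 0,"wy": 0,"wz": -0.178},{"grip": 0,"tx": 0,"ty": 0,"tz": 0,"wx": 0,"wy": 0,"wz": -0.178},{"grip": 0,"tx": 0,"ty": 0,"tz": 0,"wx": 0,"wy": 0,"wz": -0.178},{"grip": 0,"tx": 0,"ty": 0,"tz": 0,"wx": 0,"wy": 0,"wz": -0.178},{"grip": 0,"tx": 0,"ty": 0,"tz": 0,"wx": 0,"wy": 0,"wz": -0.178},{"grip": 0,"tx": 0,"ty": 0,"tz": 0,"wx": 0,"wy": 0,"wz": -0.178},{"grip": 0,"tx": 0,"ty": 0,"tz": 0,"wx": 0,"wy": 0,"wz": -0.178},{"grip": 0,"tx": 0,"ty": 0,"tz": 0,"wx": 0,"wy": 0,"wz": 0}]'

```text
time: 19.73
tool_pos: [0.6039, -0.04, 0.1302]
ee_rot: [0.001, -0.008, 1.0, -0.0]
wrist_force: [-0.3, 0.0, 0.1]
grip_width: 0.503
grip_force: 0.0
```

```bash
python3 -c "
from h import *
goto(.601,-.037,.058,0.01)
for n in ('scene','top'):
    imaging.camera(n)
    for o in ('hinge_pin','swing_tray'):
        print(n,o,[(round(m['confidence'],2),m['bbox'],np.array(np.nonzero(m['pixels'])).mean(1)[::-1].round(1).tolist()) for m in imaging.masks_of(o,n)[:3]])
print(proj('scene',(.6635,-.036,.097)),proj('scene',(.6635,-.036,.058)),proj('top',(.6635,-.036,.097)))"
```

```text
t=19.73 [ 0.6039 -0.04    0.1302] th 3.158 shift [0.3  0.31 7.22] turn [-0.     0.002  0.006] q [-0.07  0.45 -0.12  1.   -0.   -0.08] F [-0.3  0.   0.1]
scene hinge_pin [(0.54, [226.2, 202.3, 10.3, 9.0], [232.3, 206.1])]
scene swing_tray [(0.59, [236.9, 174.1, 37.6, 34.1], [255.6, 189.3])]
top hinge_pin []
top swing_tray []
[232.20516641 198.48578892] [232.61245824 209.72422355] [274.32482875 169.88604262]
```

Emit:
apply_moves --moves '[{"grip": 0,"tx": 0.3,"ty": 0.3,"tz": 2.5,"wx": 0,"wy": 0,"wz": 0},{"grip": 0,"tx": 0,"ty": 0,"tz": 2.5,"wx": 0,"wy": 0,"wz": 0},{"grip": 0,"tx": 0,"ty": 0,"tz": 2.2,"wx": 0,"wy": 0,"wz": 0},{"grip": -1,"tx": 0,"ty": 0,"tz": 0,"wx": 0,"wy": 0,"wz": 0},{"grip": -1,"tx": 0,"ty": 0,"tz": 0,"wx": 0,"wy": 0,"wz": 0},{"grip": -1,"tx": 0,"ty": 0,"tz": 0,"wx": 0,"wy": 0,"wz": 0},{"grip": -1,"tx": 0,"ty": 0,"tz": 0,"wx": 0,"wy": 0,"wz": 0}]'

```text
time: 20.9
tool_pos: [0.6011, -0.0373, 0.0591]
ee_rot: [0.001, -0.009, 1.0, -0.0]
wrist_force: [0.5, -0.0, -0.5]
grip_width: 0.105
grip_force: 60.8
```

```bash
python3 -c "
from h import *
goto(.601,-.037,.058,0.01)"
```

```text
t=20.90 [ 0.6011 -0.0373  0.0591] th 3.160 shift [0.01 0.03 0.11] turn [-0.001  0.003  0.008] q [-0.06  0.5  -0.23  0.83 -0.   -0.08] F [ 0.5 -0.  -0.5]
```

Emit:
apply_moves --moves '[{"grip": -1,"tx": -0.03,"ty": 0.61,"tz": 0,"wx": 0,"wy": 0,"wz": 0.096},{"grip": -1,"tx": -0.03,"ty": 0.61,"tz": 0,"wx": 0,"wy": 0,"wz": 0.096},{"grip": -1,"tx": -0.03,"ty": 0.61,"tz": 0,"wx": 0,"wy": 0,"wz": 0.096},{"grip": -1,"tx": -0.03,"ty": 0.61,"tz": 0,"wx": 0,"wy": 0,"wz": 0.096},{"grip": -1,"tx": -0.03,"ty": 0.61,"tz": 0,"wx": 0,"wy": 0,"wz": 0.096},{"grip": -1,"tx": 0,"ty": 0,"tz": 0,"wx": 0,"wy": 0,"wz": 0}]'

```text
time: 21.65
tool_pos: [0.6073, -0.0078, 0.059]
ee_rot: [0.001, 0.229, 0.974, -0.0]
wrist_force: [-0.9, -1.0, 2.1]
grip_width: 0.103
grip_force: 61.3
```

```bash
cat >> h.py <<'E'
def swing(t):
    """ideal fin pose when the tray's +x is at angle t"""
    goto(.6633+.0015-.064*np.cos(t),-.0361-.064*np.sin(t),.0585,t)
    print(readout.get_obs()['wrist_torque'].round(2))
E
python3 -c "
from h import *
swing(th()-np.pi);swing(-.9456)"
```

```text
t=21.65 [ 0.6073 -0.0078  0.059 ] th 2.680 shift [-0.01  0.02  0.05] turn [0.    0.002 0.   ] q [-0.01  0.51 -0.22  0.84 -0.    0.45] F [-0.9 -1.   2.1]
[-0.04  0.33 -0.39]
t=21.65 [ 0.6073 -0.0078  0.059 ] th 2.680 shift [-0.75  3.    0.05] turn [0.001 0.002 0.484] q [-0.01  0.51 -0.22  0.84 -0.    0.45] F [-0.9 -1.   2.1]
[-0.04  0.33 -0.39]
```

Swinging as intended, so I'll carry on.

Emit:
apply_moves --moves '[{"grip": -1,"tx": -0.03,"ty": 0.62,"tz": 0,"wx": 0,"wy": 0,"wz": 0.097},{"grip": -1,"tx": -0.03,"ty": 0.62,"tz": 0,"wx": 0,"wy": 0,"wz": 0.097},{"grip": -1,"tx": -0.03,"ty": 0.62,"tz": 0,"wx": 0,"wy": 0,"wz": 0.097},{"grip": -1,"tx": -0.03,"ty": 0.62,"tz": 0,"wx": 0,"wy": 0,"wz": 0.097},{"grip": -1,"tx": -0.03,"ty": 0.62,"tz": 0,"wx": 0,"wy": 0,"wz": 0.097},{"grip": -1,"tx": 0,"ty": 0,"tz": 0,"wx": 0,"wy": 0,"wz": 0}]'

```text
time: 22.4
tool_pos: [0.6265, 0.0156, 0.0588]
ee_rot: [0.0, 0.455, 0.89, -0.0]
wrist_force: [-4.6, -1.0, 4.8]
grip_width: 0.106
grip_force: 61.9
```

```bash
python3 -c "
from h import *
swing(th()-np.pi);swing(-.9456)"
```

```text
t=22.40 [0.6265 0.0156 0.0588] th 2.196 shift [-0.04  0.08  0.03] turn [0.    0.001 0.   ] q [ 0.03  0.54 -0.16  0.87 -0.    0.97] F [-4.6 -1.   4.8]
[ 0.03  0.89 -0.44]
t=22.40 [0.6265 0.0156 0.0588] th 2.196 shift [-0.04  0.08  0.03] turn [0.    0.001 0.   ] q [ 0.03  0.54 -0.16  0.87 -0.    0.97] F [-4.6 -1.   4.8]
[ 0.03  0.89 -0.44]
```

Emit:
apply_moves --moves '[{"grip": -0.2,"tx": 0,"ty": 0,"tz": 0,"wx": 0,"wy": 0,"wz": 0},{"grip": -0.2,"tx": 0,"ty": 0,"tz": 0,"wx": 0,"wy": 0,"wz": 0},{"grip": -0.2,"tx": 0,"ty": 0,"tz": 0,"wx": 0,"wy": 0,"wz": 0},{"grip": -0.2,"tx": 0,"ty": 0,"tz": -3,"wx": 0,"wy": 0,"wz": 0},{"grip": 0.2,"tx": 0,"ty": 0,"tz": -4,"wx": 0,"wy": 0,"wz": 0},{"grip": 0.5,"tx": 0,"ty": 0,"tz": -4,"wx": 0,"wy": 0,"wz": 0},{"grip": 0.5,"tx": 0,"ty": 0,"tz": 0,"wx": 0,"wy": 0,"wz": 0}]'

```text
time: 23.28
tool_pos: [0.63, 0.0158, 0.1725]
ee_rot: [0.005, 0.456, 0.89, 0.002]
wrist_force: [-0.1, -0.0, 0.1]
grip_width: 0.749
grip_force: 0.0
```

```bash
python3 -c "
from h import *
c=[ray('top',385+x/8-.44,205+y/8-.44,.022) for x,y in ((130,95),(275,130),(240,300),(92,262))]
C=np.mean(c,0); e=c[0]+c[1]-c[2]-c[3]; a=np.arctan2(e[1],e[0]); f=c[0]+c[3]-c[1]-c[2]
print(C,a,np.arctan2(f[1],f[0])-np.pi/2,np.linalg.norm(e)/2,np.linalg.norm(f)/2)
goto(*C[:2],.12,a)"
```

```text
[ 0.52140503 -0.36478186  0.022     ] -0.25734320919468023 -0.25956244455848765 0.053234450656026916 0.04626959500131895
t=23.27 [0.63   0.0158 0.1725] th 2.195 shift [-24.5  -31.1    5.15] turn [ 0.006  0.009 -0.689] q [ 0.03  0.46  0.01  1.11 -0.    0.97] F [-0.1 -0.   0.1]
```

Emit:
apply_moves --moves '[{"grip": 0.5,"tx": -3.06,"ty": -3.89,"tz": 0.4,"wx": 0,"wy": 0,"wz": 0},{"grip": 0.5,"tx": -3.06,"ty": -3.89,"tz": 0.4,"wx": 0,"wy": 0,"wz": 0},{"grip": 0.5,"tx": -3.06,"ty": -3.89,"tz": 0.4,"wx": 0,"wy": 0,"wz": 0},{"grip": 0.5,"tx": -3.06,"ty": -3.89,"tz": 0.4,"wx": 0,"wy": 0,"wz": 0},{"grip": 0.5,"tx": -3.06,"ty": -3.89,"tz": 0.4,"wx": 0,"wy": 0,"wz": 0},{"grip": 0.5,"tx": -3.06,"ty": -3.89,"tz": 0.4,"wx": 0,"wy": 0,"wz": 0},{"grip": 0.5,"tx": -3.06,"ty": -3.89,"tz": 0.4,"wx": 0,"wy": 0,"wz": 0},{"grip": 0.5,"tx": -3.06,"ty": -3.89,"tz": 0.4,"wx": 0,"wy": 0,"wz": -0.172},{"grip": 0.5,"tx": 0,"ty": 0,"tz": 0,"wx": 0,"wy": 0,"wz": -0.172},{"grip": 0.5,"tx": 0,"ty": 0,"tz": 0,"wx": 0,"wy": 0,"wz": -0.172},{"grip": 0.5,"tx": 0,"ty": 0,"tz": 0,"wx": 0,"wy": 0,"wz": -0.172},{"grip": 0.5,"tx": 0,"ty": 0,"tz": 0,"wx": 0,"wy": 0,"wz": 0}]'

```text
time: 24.78
tool_pos: [0.517, -0.3645, 0.1353]
ee_rot: [0.0, 0.13, 0.992, 0.0]
wrist_force: [0.0, 0.3, -0.5]
grip_width: 0.756
grip_force: 0.0
```

```bash
python3 -c "
from h import *
goto(.5214,-.3645,.004,-.257)
A=np.mean([imaging.camera('top').astype(float) for _ in range(6)],0).astype(np.uint8);np.save('A3.npy',A)
for o in ('swing_tray','round_pad','hinge_pin'):
  for m in imaging.masks_of(o,'top')[:2]:
    px=m['pixels'].astype(np.uint8); print(o,m['confidence'],m['bbox'])
hsv=cv2.cvtColor(A,cv2.COLOR_RGB2HSV); g=cv2.cvtColor(A,cv2.COLOR_RGB2GRAY)
m=((hsv[...,1]<25)&(g>95)).astype(np.uint8); m[:,:180]=0;m[:,330:]=0;m[:120]=0;m[260:]=0
m=cv2.morphologyEx(m,cv2.MORPH_OPEN,cv2.getStructuringElement(cv2.MORPH_ELLIPSE,(15,15)))
n,l,s,c=cv2.connectedComponentsWithStats(m)
for i in range(1,n): print(s[i],c[i],ray('top',*c[i],.042))
print('want',.6633+.145*np.cos(2.196),-.0361+.145*np.sin(2.196))"
```

```text
t=24.77 [ 0.517  -0.3645  0.1353] th 2.881 shift [-0.42  0.11 13.13] turn [ 0.     0.    -0.004] q [-0.61  0.49 -0.03  1.04  0.   -0.35] F [ 0.   0.3 -0.5]
swing_tray 0.94 [203.6, 173.5, 66.3, 53.1]
round_pad 0.53 [208.5, 185.7, 43.6, 46.6]
[266 153  15  15 169] [273. 160.] [ 0.69504474 -0.03524024  0.042     ]
[ 206  189   39   40 1242] [224.91867955 208.56602254] [0.57816693 0.08313536 0.042     ]
want 0.5784369473221026 0.08147237043705635
```

The foot centre is 4 mm from the pad centre (20 mm allowed). Now I'll grasp the cast.

Emit:
apply_moves --moves '[{"grip": 0.5,"tx": -0.4,"ty": 0.1,"tz": 4,"wx": 0,"wy": 0,"wz": 0},{"grip": 0.5,"tx": 0,"ty": 0,"tz": 4,"wx": 0,"wy": 0,"wz": 0},{"grip": 0.5,"tx": 0,"ty": 0,"tz": 3,"wx": 0,"wy": 0,"wz": 0},{"grip": 0.5,"tx": 0,"ty": 0,"tz": 1.9,"wx": 0,"wy": 0,"wz": 0},{"grip": -1,"tx": 0,"ty": 0,"tz": 0,"wx": 0,"wy": 0,"wz": 0},{"grip": -1,"tx": 0,"ty": 0,"tz": 0,"wx": 0,"wy": 0,"wz": 0},{"grip": -1,"tx": 0,"ty": 0,"tz": 0,"wx": 0,"wy": 0,"wz": 0},{"grip": -1,"tx": 0,"ty": 0,"tz": 0,"wx": 0,"wy": 0,"wz": 0}]'

```text
time: 26.22
tool_pos: [0.5224, -0.3653, 0.0083]
ee_rot: [0.002, 0.129, 0.992, -0.001]
wrist_force: [-0.6, -0.3, -1.1]
grip_width: 0.542
grip_force: 64.6
```

```bash
python3 -c "
from h import *
goto(.5782,.0831,.12,th())"
```

```text
t=26.23 [ 0.5224 -0.3653  0.0083] th 2.883 shift [  6.04  44.76 -11.22] turn [-0.001  0.003  0.   ] q [-0.61  0.61 -0.19  0.77  0.   -0.35] F [-0.6 -0.3 -1.1]
```

Emit:
apply_moves --moves '[{"grip": -1,"tx": 0,"ty": 0,"tz": -3,"wx": 0,"wy": 0,"wz": 0},{"grip": -1,"tx": 0,"ty": 0,"tz": -4.2,"wx": 0,"wy": 0,"wz": 0},{"grip": -1,"tx": 0.6,"ty": 4.5,"tz": -4,"wx": 0,"wy": 0,"wz": 0},{"grip": -1,"tx": 0.6,"ty": 4.5,"tz": 0,"wx": 0,"wy": 0,"wz": 0},{"grip": -1,"tx": 0.6,"ty": 4.5,"tz": 0,"wx": 0,"wy": 0,"wz": 0},{"grip": -1,"tx": 0.6,"ty": 4.5,"tz": 0,"wx": 0,"wy": 0,"wz": 0},{"grip": -1,"tx": 0.6,"ty": 4.5,"tz": 0,"wx": 0,"wy": 0,"wz": 0},{"grip": -1,"tx": 0.6,"ty": 4.5,"tz": 0,"wx": 0,"wy": 0,"wz": 0},{"grip": -1,"tx": 0.6,"ty": 4.5,"tz": 0,"wx": 0,"wy": 0,"wz": 0},{"grip": -1,"tx": 0.6,"ty": 4.5,"tz": 0,"wx": 0,"wy": 0,"wz": 0},{"grip": -1,"tx": 0.6,"ty": 4.5,"tz": 0,"wx": 0,"wy": 0,"wz": 0},{"grip": -1,"tx": 0.6,"ty": 4.2,"tz": 0,"wx": 0,"wy": 0,"wz": 0}]'

```text
time: 27.72
tool_pos: [0.5783, 0.0843, 0.1198]
ee_rot: [0.001, 0.129, 0.992, -0.0]
wrist_force: [0.4, 0.4, -1.4]
grip_width: 0.544
grip_force: 64.7
```

Emit:
apply_moves --moves '[{"grip": -1,"tx": 0,"ty": 0,"tz": 0,"wx": 0,"wy": 0,"wz": 0}]'

```text
time: 27.85
tool_pos: [0.5786, 0.0855, 0.1198]
ee_rot: [0.002, 0.127, 0.992, 0.0]
wrist_force: [-0.0, -0.1, -1.8]
grip_width: 0.542
grip_force: 64.7
```

```bash
python3 -c "
from h import *
goto(.5782,.0831,.0465,2.88)"
```

```text
t=27.85 [0.5786 0.0855 0.1198] th 2.887 shift [ 0.   -0.25  7.32] turn [0.001 0.003 0.007] q [ 0.15  0.42 -0.19  0.95 -0.    0.4 ] F [-0.  -0.1 -1.8]
```

Emit:
apply_moves --moves '[{"grip": -1,"tx": 0,"ty": -0.25,"tz": 2.5,"wx": 0,"wy": 0,"wz": 0},{"grip": -1,"tx": 0,"ty": 0,"tz": 2.5,"wx": 0,"wy": 0,"wz": 0},{"grip": -1,"tx": 0,"ty": 0,"tz": 1.6,"wx": 0,"wy": 0,"wz": 0},{"grip": -1,"tx": 0,"ty": 0,"tz": 0.4,"wx": 0,"wy": 0,"wz": 0},{"grip": -1,"tx": 0,"ty": 0,"tz": 0.2,"wx": 0,"wy": 0,"wz": 0},{"grip": -1,"tx": 0,"ty": 0,"tz": 0,"wx": 0,"wy": 0,"wz": 0}]'

```text
time: 28.6
tool_pos: [0.5782, 0.0802, 0.048]
ee_rot: [0.001, 0.129, 0.992, -0.0]
wrist_force: [-0.1, 0.4, -0.5]
grip_width: 0.54
grip_force: 64.7
```

```bash
python3 -c "
from h import *
goto(.5782,.0831,.0465,2.88)"
```

```text
t=28.60 [0.5782 0.0802 0.048 ] th 2.883 shift [0.07 0.28 0.15] turn [0.    0.003 0.003] q [ 0.14  0.49 -0.3   0.78 -0.    0.4 ] F [-0.1  0.4 -0.5]
```

Emit:
apply_moves --moves '[{"grip": -1,"tx": 0,"ty": 0.2,"tz": 0,"wx": 0,"wy": 0,"wz": 0},{"grip": -1,"tx": 0,"ty": 0,"tz": 0.15,"wx": 0,"wy": 0,"wz": 0},{"grip": -1,"tx": 0,"ty": 0,"tz": 0.05,"wx": 0,"wy": 0,"wz": 0},{"grip": -1,"tx": 0,"ty": 0,"tz": 0,"wx": 0,"wy": 0,"wz": 0}]'

```text
time: 29.1
tool_pos: [0.5779, 0.0821, 0.0452]
ee_rot: [0.001, 0.129, 0.992, -0.0]
wrist_force: [0.3, -0.9, -1.0]
grip_width: 0.546
grip_force: 64.7
```

```bash
python3 -c "
from h import *
goto(.5782,.0831,.0465,2.88)"
```

```text
t=29.10 [0.5779 0.0821 0.0452] th 2.883 shift [-0.    0.1  -0.13] turn [-0.     0.002  0.003] q [ 0.14  0.49 -0.3   0.78 -0.    0.4 ] F [ 0.3 -0.9 -1. ]
```

Emit:
apply_moves --moves '[{"grip": -1,"tx": 0,"ty": 0,"tz": 0.1,"wx": 0,"wy": 0,"wz": 0},{"grip": -1,"tx": 0,"ty": 0,"tz": 0,"wx": 0,"wy": 0,"wz": 0}]'

```text
time: 29.35
tool_pos: [0.578, 0.0821, 0.0442]
ee_rot: [0.001, 0.129, 0.992, -0.0]
wrist_force: [0.2, -0.6, -0.4]
grip_width: 0.541
grip_force: 64.8
```

Emit:
apply_moves --moves '[{"grip": -1,"tx": 0,"ty": 0,"tz": 0.1,"wx": 0,"wy": 0,"wz": 0},{"grip": -1,"tx": 0,"ty": 0,"tz": 0,"wx": 0,"wy": 0,"wz": 0}]'

```text
time: 29.6
tool_pos: [0.5781, 0.0821, 0.0441]
ee_rot: [0.001, 0.129, 0.992, -0.0]
wrist_force: [-2.4, -0.8, 5.4]
grip_width: 0.545
grip_force: 65.3
```

Emit:
apply_moves --moves '[{"grip": 0.3,"tx": 0,"ty": 0,"tz": 0,"wx": 0,"wy": 0,"wz": 0},{"grip": 0.3,"tx": 0,"ty": 0,"tz": 0,"wx": 0,"wy": 0,"wz": 0},{"grip": 0.3,"tx": 0,"ty": 0,"tz": 0,"wx": 0,"wy": 0,"wz": 0},{"grip": 0.3,"tx": 0,"ty": 0,"tz": -1,"wx": 0,"wy": 0,"wz": 0},{"grip": 0.3,"tx": 0,"ty": 0,"tz": -3,"wx": 0,"wy": 0,"wz": 0},{"grip": 0.3,"tx": 0,"ty": 0,"tz": -5,"wx": 0,"wy": 0,"wz": 0},{"grip": 0.3,"tx": 5,"ty": 0,"tz": -3,"wx": 0,"wy": 0,"wz": 0},{"grip": 0.3,"tx": 5,"ty": 0,"tz": 0,"wx": 0,"wy": 0,"wz": 0},{"grip": 0.3,"tx": 5,"ty": 0,"tz": 0,"wx": 0,"wy": 0,"wz": 0},{"grip": 0.3,"tx": 5,"ty": 0,"tz": 0,"wx": 0,"wy": 0,"wz": 0},{"grip": 0.3,"tx": 5,"ty": 0,"tz": 0,"wx": 0,"wy": 0,"wz": 0},{"grip": 0.3,"tx": 0,"ty": 0,"tz": 0,"wx": 0,"wy": 0,"wz": 0}]'

```text
time: 31.1
tool_pos: [0.3324, 0.1458, 0.1631]
ee_rot: [-0.0, 0.128, 0.992, -0.001]
wrist_force: [0.8, 0.3, -0.3]
grip_width: 0.649
grip_force: 0.0
```

```bash
python3 -c "
from h import *
goto(.3,.0,.2,2.88)
for n in ('top','scene'):
  imaging.camera(n)
  for o in ('cast','swing_tray','hinge_pin','thumb_screw','articulator','jar'):
    print(n,o,[(round(m['confidence'],2),m['bbox'],np.array(np.nonzero(m['pixels'])).mean(1)[::-1].round(1).tolist(),cv2.minAreaRect(cv2.findNonZero(m['pixels'].astype(np.uint8)))[1]) for m in imaging.masks_of(o,n)[:3]])
print('exp cast top',proj('top',(.578,.082,.06)),proj('scene',(.578,.082,.06)),'dish',proj('top',(.578,.083,.042)),'pin top',proj('top',(.6635,-.036,.097)),proj('top',(.6635,-.036,.063)))
A=np.mean([imaging.camera('top').astype(float) for _ in range(6)],0).astype(np.uint8)
g=cv2.cvtColor(A,cv2.COLOR_RGB2GRAY)
np.set_printoptions(linewidth=250);print(g[160:184:1,260:290:1]);print(g[188:230:2,203:248:2])"
```

```text
t=31.10 [0.3324 0.1458 0.1631] th 2.886 shift [ -0.55 -14.93  -3.67] turn [-0.001 -0.     0.006] q [ 0.41  0.03 -0.61  0.93 -0.    0.67] F [ 0.8  0.3 -0.3]
top cast [(0.91, [212.8, 194.4, 24.3, 24.3], [224.4, 208.4], (20.61552619934082, 24.253562927246094)), (0.35, [257.6, 152.4, 31.3, 36.6], [273.7, 167.4], (37.053714752197266, 27.465688705444336))]
top swing_tray [(0.79, [202.4, 173.8, 68.9, 56.0], [230.5, 203.8], (42.981876373291016, 71.97823333740234))]
top hinge_pin [(0.5, [271.5, 166.4, 9.1, 12.3], [273.2, 171.6], (9.0, 9.0))]
top thumb_screw [(0.53, [83.8, 230.7, 13.7, 12.3], [90.4, 237.5], (13.0, 15.0)), (0.47, [204.7, 173.1, 60.8, 56.8], [230.3, 204.7], (42.10184097290039, 69.84703826904297))]
top articulator [(0.91, [338.3, 110.9, 46.3, 50.9], [357.1, 134.4], (44.714473724365234, 45.89116668701172)), (0.32, [133.6, 131.1, 28.9, 20.4], [147.4, 142.3], (29.06888198852539, 21.913463592529297))]
top jar [(0.66, [134.9, 131.1, 27.5, 22.8], [147.6, 142.1], (28.284271240234375, 20.50609588623047))]
scene cast [(0.85, [276.4, 196.8, 21.2, 22.5], [286.4, 207.1], (19.091880798339844,
[... 5193 characters left out ...]
1  82 108 108 108 107 103  81  11]
 [ 74  98 101 108  85 107 108 108 108 106 106 108  95 102  94  70 109 108 108 107  99  35  17]
 [ 76  77  97 108  94  84  94  97 105 107 107 108 109 108 102  98 108 107 107 106  93  15  16]
 [102  70  68 105 108 107 105  95  96  84  95  97 105 107  98 107 107 108 109 102  34  13  35]
 [105  86  70  96 103 107 107 108 107 108 107  94  91  85  96 108 107 107  96  62  15  18  83]
 [104 103  76  53  92 100 108 107 108 107 107 108 107 108 109 108 107  99  57  12  14  61 109]
 [105 105 102  86  39  75 101 101 109 107 108 108 108 109 104 103  99  57  14  16  55 107 105]
 [103 105 105 107  87  52  29  76  83  97 105 103  95  87  95  53  19  11  25  73 108 106 106]]
```

The cast is centred in the dish and the pin stands home. The screw, articulator and jar haven't moved, so I'm handing in.

```bash
python3 -c "
from h import *
print(robot.job_done())"
```

```text
the job is handed in; nothing more can be done
None
```

The job is handed in at about 31 s: tray pinned in the fork, foot about 4 mm off the round pad's centre, cast lying in the dish, everything released. I ran out of picture views, so the final check used masks and pixel values: the thumb screw, articulator and jar read as unmoved, but I did not re-measure the spare cast. The verdict was not returned.

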